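Put the stray disc punch away with its fellow

ROBOT

A 7-joint arm with a two-finger parallel gripper is mounted at the origin on the work surface; the furniture and walls round the work are solid. World frame = base frame: x ahead of the robot, y to its left, z up, the work surface at z = 0. Lengths are in mm, angles in rad, forces in N, time in s.
With the tool pointing down it reaches from about 400 to 925 mm from the base axis. Payload 5.6 kg.
Tool frame: the origin (TCP) lies midway between the tips of the shut fingers; the grasp point (between the pads) lies 19 mm behind it; z points along the fingers, y is the direction in which the jaws open and shut (so a half turn about z gives the same grasp; the last joint's range is limited). The gripper opens to 85 mm and grips with 20 to 120 N. Pads are 22 mm wide; open, the fingers measure 114 mm over their backs; the gripper's body (76 mm by 85 mm) begins 54 mm behind the grasp point. The pads swing forward as they close: fully open they stand 13 mm farther back than shut.
Start: joints at [-1.313, 0.468, -0.012, 1.603, 0.006, 1.071, -0.056], TCP at [192.625, 620.809, 231.29] pointing down, gripper open.
Joint ranges: [-2.53, 2.53], [-0.31, 2.02], [-1.57, 1.55], [0.28, 2.44], [-1.29, 4.43], [0.15, 1.84], [-2.92, 2.92]. Speed limits (rad/s): [2.57, 2.57, 3.14, 3.14, 3.14, 3.14, 3.14].

INTERFACE

Orientations are given as [roll, pitch, yaw] about the fixed x, y, z axes, in that order (R = Rz(yaw) Ry(pitch) Rx(roll)).
In Python, from plant import robot gives the robot as it stands. The module is installed in compiled form; this text tells all that it offers.
- The arm moves only by the shell command python3 -m pendant 'ROWS' [OPENING] [FORCE]. ROWS is JSON, a list that holds one entry, the list of rows, each a list of 4 numbers: the shift along the tool's x, y, z normalised to -1 to 1, where 1 is 400 mm, then the turn about the tool's z normalised to -1 to 1, where 1 is 90 degrees. In form: [[[dx, dy, dz, spin], ...]]. A call has exactly 5 rows; each row shifts and turns the pose as measured when the row begins, along the tool's axes as they then stand; what a row does not reach is not made up. A row lasts 1/12 s, in which the tool goes at most 41.7 mm and 7.16 degrees, less where a joint would pass 70% of its speed; a pose out of reach is approached as far as the arm can. A call with a number of a shift or a turn outside -1 to 1 is refused whole. A call with a gripper value outside its range is refused whole. OPENING is the closure, from -1 (fully open) to 1 (shut), set as the call begins (- or left out, the last holds). The fingers move at their own pace and stop on an object; FORCE is the grip in N (left out, the last holds). Time passes only in rows, so rows that do not move let the fingers close, or fill a call up. It gives the time, the measured TCP pose, the force and the opening at its end, in the units of the state.
- robot.sense(): the state, without advancing time (a new reading comes with each control period).
- robot.capture(name): name is "scene" or "side" or "wrist"; returns the picture (384x512x3 uint8, blue, green, red); there is no depth.
- robot.camera_params(name): a dict with "fx", "fy", "cx", "cy" (pixels), "world_to_cam" (4x4, takes a point from world to camera coordinates). Camera axes: x right, y down, z forward; pixel columns grow to the right and rows downward; lengths in mm; the calibration is good to about 2 mm. A picture is of the moment at which its call begins: read the wrist's pose just before it. camera_params takes no time and is no camera call; for the wrist camera it gives the pose at the moment of the call.
- robot.finish_job(): hands the job in, once; it reports no verdict.
The state is a dict: "time": time; "joint_positions": joint angles; "qvel": joint speeds; "joint_efforts": joint torques, N m; "position": TCP position; "tool_rot": TCP orientation; "force": force on the tool from outside, world axes, zero at the start; "torque": the same for the moment, N m; "width": finger opening in mm.
Only numpy, scipy, OpenCV 4.12 (cv2) and the standard library are available. Lean on these libraries where they do the work, as an engineer would, in place of code of your own. Each camera call takes 0.05 s, during which the arm holds its last target. There are 200 camera calls.

TASK

A thick steel disc punch has been left standing on the bench. Put it away in the wooden sorting tray, standing upright in the compartment that already holds another disc punch. Leave that other punch and the white screw-top jar standing where they are.

Things in the scene. Friction and masses are not known exactly. Their poses are not given: they have to be found in the camera images.
- stray_punch_center (a point): The stray disc punch: a plain bare-steel cylinder 26.5 mm in diameter and 57 mm tall, about 0.25 kg, standing on the bench to the left of the tray. This point is its centre, half-way up; z is its long axis.
- resident_punch_center (a point): The other disc punch: a thinner plain steel cylinder, 19.5 mm in diameter and 54 mm tall, loose, standing in one of the tray's three compartments (which one varies), about 25 mm to the -x side of the compartment's middle. This point is its centre, half-way up; z is its long axis.
- tray: Low wooden tray fixed to the bench, 137 (x) x 264 (y) x 26 mm high; walls and floor 6 mm thick. Origin: centre of its underside; z up, x away from the robot at yaw 0. Three compartments, each 125 (x) x 80 (y) mm inside, centred at y = -86, 0, +86 mm. One holds the other disc punch, one a letter stamp lying flat, one a 68 mm dish; which holds what varies. Each lies toward -x; the +x half is the freer.
- jar_center (a point): Screw-top jar standing on the bench near the stray punch: white with a printed band, 38 mm in diameter and 61 mm tall, loose. It stays where it is. This point is its centre, half-way up; z is its long axis.

How it is judged:
By the outcome, as a careful person would: the job done as asked, in the order asked, and still so for the second after the job is handed in, with the robot touching nothing.
It also fails if it takes over 29 s, if anything falls off the work surface, if the arm or the gripper's body presses on something with over 40 N, if the wrist force passes 120 N, or if a joint passes its speed limit or range.

## Working session

There is one attempt and no reset: what is moved stays moved. The work goes in short steps, Python scripts to look and compute and a shell command to move; the robot and the scene stay as the last step left them, time stands still between calls to the robot, and variables do not carry over. Pictures are saved under pics/ and viewed, about 8 in all and at most 12, crops included, and the job is handed in when it is done.

```bash
mkdir -p pics
python3 - <<'E'
from plant import robot
import cv2,numpy as np
s=robot.sense();print(s['time'],s['position'],s['tool_rot'],s['width'])
for n in ['scene','side','wrist']:
    p=robot.camera_params(n);im=robot.capture(n);cv2.imwrite(f'pics/{n}0.png',im)
    c=np.linalg.inv(np.array(p['world_to_cam']));print(n,p['fx'],p['cx'],p['cy'],c.round(3).tolist())
a=[cv2.imread(f'pics/{n}0.png') for n in ['scene','side']]
E
```

```text
0.0 [192.46756434 620.24498225 230.32007615] [-3.13978919e+00  1.31890899e-04  2.84074433e+00] 85.82011451121585
scene 348.0495262707833 251.74519677282169 189.80479937236532 [[0.861, -0.25, 0.443, 68.695], [-0.509, -0.405, 0.76, -584.962], [-0.011, -0.879, -0.476, 472.31], [0.0, 0.0, 0.0, 1.0]]
side 400.90759688053186 259.36428305951324 195.2683889110768 [[0.972, -0.14, 0.188, 285.145], [-0.234, -0.586, 0.776, -616.554], [0.001, -0.798, -0.602, 551.286], [0.0, 0.0, 0.0, 1.0]]
wrist 292.3671229700921 255.57384807335674 192.01818248656087 [[0.296, 0.908, 0.297, 116.558], [0.955, -0.28, -0.094, 644.18], [-0.002, 0.312, -0.95, 373.674], [0.0, 0.0, 0.0, 1.0]]
```

View pics/scene0.png

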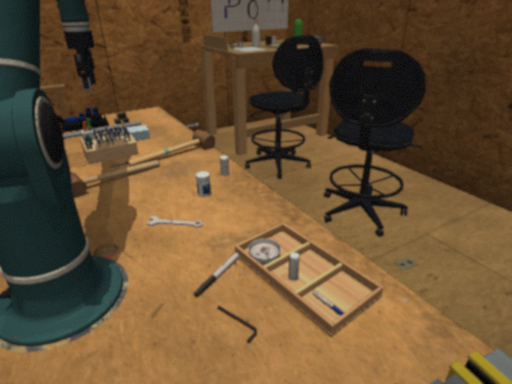

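View pics/side0.png

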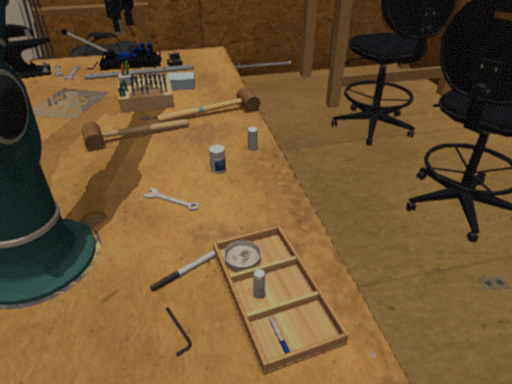

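View pics/wrist0.png

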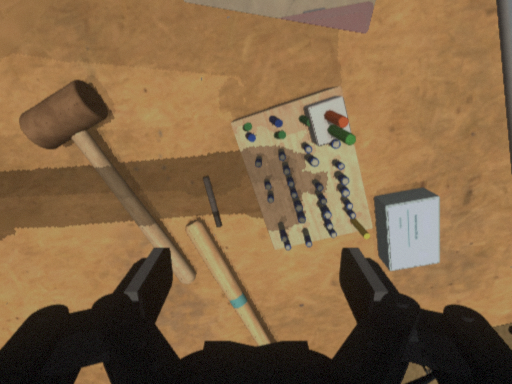

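The scene view shows the stray punch at about (224,164), the jar at (203,183) and the resident punch at (294,266) in the middle compartment. The side view has them at (252,138), (218,158) and (259,284). The wrist view shows only clutter.

```bash
cat > h.py <<'E'
from plant import robot
import cv2,numpy as np
def ray(p,uv):
    M=np.linalg.inv(np.array(p['world_to_cam']));d=M[:3,:3]@[(uv[0]-p['cx'])/p['fx'],(uv[1]-p['cy'])/p['fy'],1]
    return M[:3,3],d/np.linalg.norm(d)
def plane(p,uv,z):
    c,d=ray(p,uv);return (c+d*(z-c[2])/d[2]).round(1)
def tri(p1,a,p2,b):
    c1,d1=ray(p1,a);c2,d2=ray(p2,b)
    t=np.linalg.lstsq(np.c_[d1,-d2],c2-c1,rcond=None)[0]
    x,y=c1+t[0]*d1,c2+t[1]*d2;return ((x+y)/2).round(1),np.linalg.norm(x-y).round(1)
E
python3 - <<'E'
from h import *
P={n:robot.camera_params(n) for n in ['scene','side']}
I={n:cv2.imread(f'pics/{n}0.png') for n in P}
W={'stray':{'scene':(214,148,234,182),'side':(242,120,262,156)},'jar':{'scene':(192,166,214,198),'side':(206,142,230,176)},'res':{'scene':(284,246,304,284),'side':(249,266,269,302)}}
for k,w in W.items():
    c={}
    for n,(x0,y0,x1,y1) in w.items():
        h=cv2.cvtColor(I[n][y0:y1,x0:x1],cv2.COLOR_BGR2HSV).astype(int)
        b=I[n][y0:y1,x0:x1].astype(int)
        m=((b[...,2]-b[...,0])<25).astype(np.uint8)
        _,_,st,ce=cv2.connectedComponentsWithStats(m)
        i=1+st[1:,4].argmax();x,y,ww,hh,a=st[i];c[n]=(x+x0+(ww-1)/2,y+y0+(hh-1)/2);print(k,n,x+x0,y+y0,ww,hh,a)
    print(k,tri(P['scene'],c['scene'],P['side'],c['side']),[plane(P[n],c[n],{'stray':28,'jar':30,'res':33}[k]) for n in P])
for a,b in [((236,245),(215,243)),((284,226),(279,229)),((382,289),(346,333)),((334,328),(264,369))]:
    print('tray',tri(P['scene'],a,P['side'],b),plane(P['scene'],a,26),plane(P['side'],b,26))
E
```

```text
stray scene 221 156 7 19 117
stray side 248 127 9 23 173
stray (array([486.4, 297.8,  33.9]), np.float64(1.4)) [array([491.6, 308. ,  28. ]), array([488.8, 309.6,  28. ])]
jar scene 197 172 13 24 266
jar side 209 145 16 28 362
jar (array([379. , 210.6,  38.1]), np.float64(2.0)) [array([384.4, 223.5,  30. ]), array([380.4, 225.6,  30. ])]
res scene 289 253 10 27 212
res side 253 269 12 29 278
res (array([ 387.6, -189.1,   38.3]), np.float64(1.0)) [array([ 391.3, -185. ,   33. ]), array([ 388.6, -184. ,   33. ])]
tray (array([332.9, -65. ,  26.6]), np.float64(0.9)) [333.4 -63.6  26. ] [333.  -65.1  26. ]
tray (array([461.3, -54.6,  24. ]), np.float64(2.2)) [459.  -58.7  26. ] [460.7 -55.2  26. ]
tray (array([ 495. , -304.2,   24.7]), np.float64(4.7)) [ 492.7 -307.8   26. ] [ 494.9 -302.3   26. ]
tray (array([ 361.3, -329.8,   29.5]), np.float64(1.5)) [ 363.9 -327.    26. ] [ 361.8 -328.8   26. ]
```

```bash
python3 -m pendant '[[[-0.091,-0.05,0,-0.075],[-0.084,-0.061,0,-0.075],[-0.076,-0.07,0,-0.075],[-0.067,-0.079,0,-0.036],[-0.063,-0.082,0,0]]]' -1 60
```

```text
time: 0.57
position: [328.0, 475.2, 227.0]
tool_rot: [3.141, -0.007, -2.997]
force: [1.2, 0.8, 0.0]
width: 85.3
```

```bash
python3 -m pendant '[[[-0.062,-0.084,0.01,0],[-0.062,-0.084,0.01,0],[-0.062,-0.084,0.01,0],[-0.062,-0.084,0.01,0],[-0.062,-0.084,0.01,0]]]'
python3 - <<'E'
from h import *
s=robot.sense();p=robot.camera_params('wrist');im=robot.capture('wrist');print(s['position'],s['tool_rot'])
cv2.imwrite('pics/w1.png',im)
M=np.array(p['world_to_cam'])
for X in [(490,309,57),(490,309,0)]:
    c=M@[*X,1];print(p['fx']*c[0]/c[2]+p['cx'],p['fy']*c[1]/c[2]+p['cy'])
E
```

```text
time: 0.98
position: [472.8, 326.3, 206.9]
tool_rot: [3.14, -0.006, -2.996]
force: [1.7, -0.3, -0.0]
width: 85.6
[472.83488424 326.31917495 206.94861446] [ 3.1395757  -0.00614442 -2.99592011]
236.757449101692 191.05861784526394
239.46959033886338 177.14600471642973
```

View pics/w1.png

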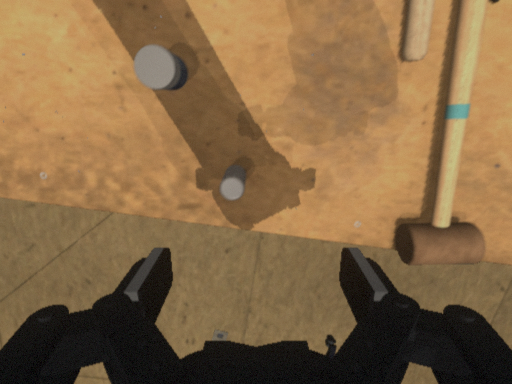

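The wrist view shows the stray punch's top at about (232,187) and the jar's lid at (158,66). Both are clear of the fingers.

Run:
```python
from h import *
s=robot.sense();p=robot.camera_params('wrist');im=robot.capture('wrist');print(s['position'],s['tool_rot'],abs(s['qvel']).max() if hasattr(s['qvel'],'max') else s['qvel'])
def seg(x0,y0,x1,y1,z):
    b=im[y0:y1,x0:x1].astype(int);m=(((b[...,2]-b[...,0])<25)&(b[...,1]>95)).astype(np.uint8)
    _,_,st,ce=cv2.connectedComponentsWithStats(m);i=1+st[1:,4].argmax();c=ce[i]+[x0,y0];print(st[i],c,plane(p,c,z))
    x,y,w,h,a=st[i];x+=x0;y+=y0
    print('width',np.linalg.norm(plane(p,(x-.5,c[1]),z)-plane(p,(x+w-.5,c[1]),z)))
    print('back edge mid',plane(p,(c[0],y+h-.5),z),'diag bbox',x,y,w,h)
seg(205,155,260,210,57);seg(125,35,195,100,61)
print(im[165:205:3,232].tolist())
```

```text
[479.79039411 317.32668717 206.11266481] [-3.13746242 -0.00342237 -3.00787658] 0.1725344357817858
[ 26  16  24  23 432] [242.74768519 182.15509259] [486.5 304.   57. ]
width 25.031979546172547
back edge mid [498.9 305.5  57. ] diag bbox 231 171 24 23
[  20    3   41   45 1429] [164.96011197  59.43247026] [380.1 220.3  61. ]
width 37.237212570223356
back edge mid [399.8 221.1  61. ] diag bbox 145 38 41 45
[[53, 82, 107], [45, 76, 102], [48, 76, 103], [57, 72, 91], [84, 94, 104], [111, 121, 131], [114, 124, 133], [100, 111, 120], [59, 80, 102], [53, 85, 115], [51, 81, 111], [55, 86, 118], [58, 89, 123], [55, 90, 121]]
```

```bash
python3 -m pendant '[[[-0.006,-0.015,0.08,0],[-0.004,-0.01,0.08,0],[-0.003,-0.006,0.07,0],[0,0,0,0],[0,0,0,0]]]'
python3 - <<'E'
from h import *
s=robot.sense();p=robot.camera_params('wrist');im=robot.capture('wrist');print(s['position'],s['tool_rot'],abs(s['qvel']).max())
cv2.imwrite('pics/w2.png',im)
b=im[100:300,180:330].astype(int);m=(((b[...,2]-b[...,0])<25)&(b[...,1]>95)).astype(np.uint8)
_,_,st,ce=cv2.connectedComponentsWithStats(m)
for i in range(1,len(st)):
    if st[i,4]>200:
        c=ce[i]+[180,100];print(st[i],c,plane(p,c,57))
E
```

```text
time: 1.5
position: [487.3, 306.1, 112.8]
tool_rot: [-3.141, -0.001, -3.016]
force: [-0.3, 0.4, 0.8]
width: 85.1
[487.25523839 306.12107098 112.81438106] [-3.14056411e+00 -1.33174459e-03 -3.01631405e+00] 0.039688464920602615
[ 57  95  34  31 811] [253.29593095 210.24414303] [487.1 304.3  57. ]
```

View pics/w2.png

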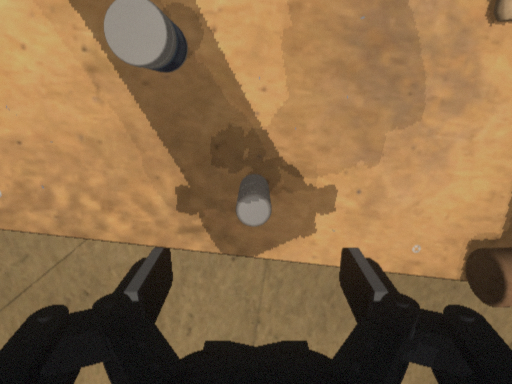

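The punch's top is at (253,210), between the fingers and centred. I'll descend.

```bash
python3 -m pendant '[[[-0.001,-0.002,0.08,0],[-0.001,-0.002,0.08,0],[0,0,0.055,0],[0,0,0,0],[0,0,0,0]]]'; python3 -m pendant '[[[0,0,0,0],[0,0,0,0],[0,0,0,0],[0,0,0,0],[0,0,0,0]]]' 1 60;python3 -m pendant '[[[0,0,0,0],[0,0,0,0],[0,0,0,0],[0,0,0,0],[0,0,0,0]]]'
```

```text
time: 1.97
position: [493.2, 312.1, 34.6]
tool_rot: [3.133, 0.013, -3.013]
force: [-0.4, -0.3, 1.0]
width: 85.3
time: 2.38
position: [497.0, 315.7, 43.2]
tool_rot: [3.128, 0.024, -3.011]
force: [0.5, -2.1, 1.4]
width: 25.7
time: 2.8
position: [496.6, 315.5, 43.4]
tool_rot: [3.128, 0.023, -3.012]
force: [-0.0, -0.7, -0.5]
width: 23.6
```

Run:
```python
from h import *
s=robot.sense();p=robot.camera_params('wrist');im=robot.capture('wrist');print(s['joint_positions'],s['position'],s['joint_efforts'],s['width'])
cv2.imwrite('pics/w3.png',np.hstack([im[100:384,60:450],robot.capture('side')[80:364,100:500]]))
```

```text
[-0.64185193  0.60340556  0.02545291  1.89605962 -0.02721421  0.61533884
  1.10171984] [496.61641661 315.47533383  43.38744419] [-1.52002014e-01 -5.27758992e+01  4.31972975e-01 -1.71681529e+01
 -4.63127985e-02  3.49050672e-03  4.35409529e-03] 23.604483516024978
```

View pics/w3.png

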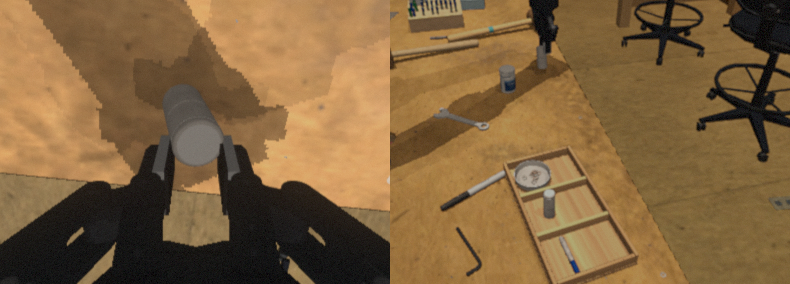

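The wrist view shows the pads holding the punch off-centre. The tool has drifted about 10 mm in +x and +y, and upward. The punch still stands. I'll reopen and re-centre.

```bash
python3 -m pendant '[[[0,0,0,0],[0,0,0,0],[0,0,0,0],[0,0,0,0],[0,0,0,0]]]' -1
python3 - <<'E'
from h import *
s=robot.sense();p=robot.camera_params('wrist');im=robot.capture('wrist');print(s['position'],s['tool_rot'],s['joint_positions'],abs(s['qvel']).max())
cv2.imwrite('pics/w4.png',im)
b=im[100:300,180:330].astype(int);m=(((b[...,2]-b[...,0])<25)&(b[...,1]>95)).astype(np.uint8)
_,_,st,ce=cv2.connectedComponentsWithStats(m)
for i in range(1,len(st)):
    if st[i,4]>200:
        c=ce[i]+[180,100];x,y,w,h,a=st[i];print(st[i],c,plane(p,c,57),plane(p,(180+x+w/2,100+y+h-w/2),57))
E
```

```text
time: 3.32
position: [497.1, 315.9, 44.0]
tool_rot: [3.127, 0.024, -3.012]
force: [0.0, -0.3, -0.2]
width: 81.9
[497.10476336 315.89868784  43.97468571] [ 3.12711329  0.02418691 -3.01172884] [-0.64187851  0.60285053  0.02542599  1.89515074 -0.02731281  0.61575882
  1.10177536] 0.0023169832476077597
[  34  118   49   45 1641] [237.59780622 240.13954906] [486.  305.2  57. ] [485.1 305.5  57. ]
```

```bash
python3 -m pendant '[[[0.008,-0.006,0.01,0],[0.008,-0.006,0.01,0],[0.008,-0.006,0.01,0],[0.007,-0.0045,0.01,0],[0,0,0.008,0]]]'; python3 -m pendant '[[[0,0,0,0],[0,0,0,0],[0,0,0,0],[0,0,0,0],[0,0,0,0]]]'; python3 -c "
from h import *;s=robot.sense();print(s['position'],s['joint_positions'])"
```

```text
time: 3.78
position: [485.3, 304.8, 23.1]
tool_rot: [3.127, 0.025, -3.012]
force: [-0.4, 0.7, -0.1]
width: 85.5
time: 4.2
position: [484.8, 304.3, 21.7]
tool_rot: [3.128, 0.023, -3.012]
force: [0.0, 0.1, 1.1]
width: 86.0
[484.7669662  304.26138523  21.72384576] [-0.63573568  0.62086406  0.02244339  1.939104   -0.02765211  0.55485189
  1.10639992]
```

```bash
python3 -m pendant '[[[-0.003,0.002,-0.008,0],[0,0,0,0],[0,0,0,0],[0,0,0,0],[0,0,0,0]]]'; python3 -m pendant '[[[0,0,0,0],[0,0,0,0],[0,0,0,0],[0,0,0,0],[0,0,0,0]]]' 1 70;python3 -m pendant '[[[0,0,0,0],[0,0,0,0],[0,0,0,0],[0,0,0,0],[0,0,-0.01,0]]]'
```

```text
time: 4.62
position: [486.6, 305.9, 26.2]
tool_rot: [3.127, 0.025, -3.012]
force: [0.1, 0.4, 0.9]
width: 85.2
time: 5.03
position: [486.6, 305.8, 26.2]
tool_rot: [3.127, 0.025, -3.011]
force: [-1.0, -3.7, 19.0]
width: 25.4
time: 5.45
position: [485.8, 305.2, 29.6]
tool_rot: [3.128, 0.023, -3.012]
force: [-0.6, 0.5, -3.5]
width: 24.5
```

```bash
python3 -m pendant '[[[0,0,-0.03,0],[0,0,-0.05,0],[0,0,-0.06,0],[0,0,-0.05,0],[0,0,-0.03,0]]]'
python3 - <<'E'
from h import *
s=robot.sense();im=robot.capture('wrist');print(s['position'],s['tool_rot'],s['width'],s['force'])
cv2.imwrite('pics/w5.png',np.hstack([im[100:384,60:450],robot.capture('side')[80:364,100:500]]))
E
```

```text
time: 5.87
position: [480.1, 301.2, 118.8]
tool_rot: [3.133, 0.013, -3.011]
force: [0.6, -0.3, -3.1]
width: 24.9
[480.08432117 301.18901314 118.82790789] [ 3.1331171   0.01273821 -3.01136153] 24.87959106206258 [ 0.58120411 -0.27040276 -3.11845905]
```

View pics/w5.png

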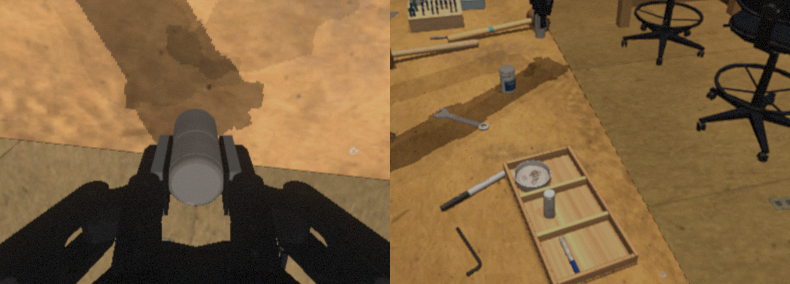

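The punch is held upright and centred between the pads, and the jar is undisturbed. Next I'll carry it to the tray.

```bash
python3 -m pendant '[[[0.01,-0.05,-0.01,0],[0.019,-0.09,0,0],[0.019,-0.09,0,0],[0.019,-0.09,0,0],[0.019,-0.09,0,0]]]';python3 -m pendant '[[[0.019,-0.09,0,0],[0.019,-0.09,0,0],[0.019,-0.09,0,0],[0.019,-0.08,0,0],[0.014,-0.06,0,0]]]'
```

```text
time: 6.38
position: [466.0, 140.0, 119.0]
tool_rot: [3.126, 0.017, -2.993]
force: [1.0, -0.4, -3.6]
width: 24.7
time: 6.8
position: [448.6, -37.9, 112.7]
tool_rot: [3.126, 0.01, -2.994]
force: [0.6, -0.1, -3.0]
width: 24.6
```

```bash
python3 -m pendant '[[[0.019,-0.085,-0.01,0.01],[0.019,-0.085,-0.005,0.01],[0.015,-0.07,0,0],[0.012,-0.05,0,0],[0.005,-0.03,0,0]]]';python3 -m pendant '[[[0,0,0,0],[0,0,0,0],[0,0,0,0],[0,0,0,0],[0,0,0,0]]]'
python3 - <<'E'
from h import *
s=robot.sense();im=robot.capture('wrist');print(s['position'],s['tool_rot'],s['width'])
cv2.imwrite('pics/w6.png',im)
p=robot.camera_params('wrist');M=np.array(p['world_to_cam'])
o=np.array([412.5,-188]);ex=np.array([.9935,.115]);ey=np.array([-.115,.9935])
for a,b in [(62.5,40),(62.5,-40),(-62.5,40),(-62.5,-40),(27,0)]:
    q=o+a*ex+b*ey;c=M@[*q,26 if a!=27 else 6,1];print(a,b,p['fx']*c[0]/c[2]+p['cx'],p['fy']*c[1]/c[2]+p['cy'])
E
```

```text
time: 7.22
position: [431.0, -178.1, 113.6]
tool_rot: [3.126, 0.003, -3.033]
force: [-0.1, -0.0, -4.1]
width: 24.6
time: 7.63
position: [428.5, -178.4, 111.3]
tool_rot: [3.124, -0.002, -3.037]
force: [0.9, 0.6, -2.2]
width: 24.5
[ 428.48197484 -178.38402355  111.31041755] [ 3.12434869e+00 -1.91981205e-03 -3.03664232e+00] 24.512513148749033
62.5 40 290.9909878515573 246.02868397896708
62.5 -40 199.59076110730845 247.57086025196128
-62.5 40 295.739589539708 96.1060430004873
-62.5 -40 188.03320787182093 97.14907145717085
27 0 244.9450324125777 200.89864001428055
```

View pics/w6.png

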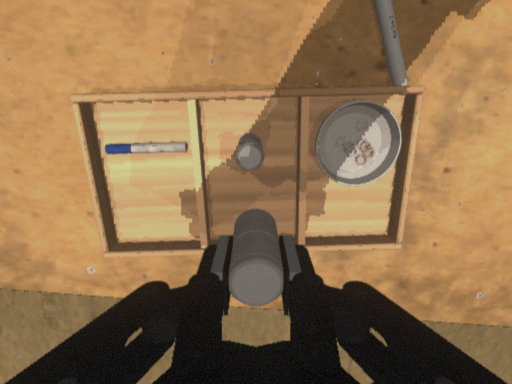

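The wrist view shows the resident punch in the middle compartment at (250,152) and the held punch upright. The dividers' tops are at about (203,240) and (301,240). I'll turn those into positions.

Run:
```python
from h import *
p=robot.camera_params('wrist')
for uv,z in [((195,101),26),((301,97),26),((206,243),26),((298,240),26),((250,246),26),((250,97),26),((250,158),60)]: print(uv,plane(p,uv,z))
```

```text
(195, 101) [ 357.2 -229.7   26. ]
(301, 97) [ 346.  -151.4   26. ]
(206, 243) [ 474.2 -215.2   26. ]
(298, 240) [ 463.6 -135.8   26. ]
(250, 246) [ 473.4 -176.9   26. ]
(250, 97) [ 350.  -189.3   26. ]
(250, 158) [ 389.  -185.3   60. ]
```

```bash
python3 -m pendant '[[[-0.007,-0.002,0.02,0],[-0.007,-0.002,0.03,0],[-0.005,-0.001,0.03,0],[-0.002,0,0.03,0],[0,0,0.02,0]]]';python3 -m pendant '[[[0,0,0.02,0],[0,0,0.015,0],[0,0,0.01,0],[0,0,0,0],[0,0,0,0]]]'
```

```text
time: 8.1
position: [441.3, -175.2, 57.8]
tool_rot: [3.125, 0.005, -3.029]
force: [0.4, 0.5, -2.8]
width: 24.3
time: 8.52
position: [440.7, -173.3, 35.8]
tool_rot: [3.124, 0.001, -3.027]
force: [1.0, -0.4, -3.0]
width: 24.8
```

```bash
python3 -m pendant '[[[0.004,-0.008,0,0],[0.004,-0.006,0,0],[0,0,0.004,0],[0,0,0.003,0],[0,0,0.002,0]]]';python3 -m pendant '[[[0,0,0,0],[0,0,0,0],[0,0,0,0],[0,0,0,0],[0,0,0,0]]]'
```

```text
time: 8.93
position: [439.1, -180.8, 33.6]
tool_rot: [3.125, 0.005, -3.028]
force: [-0.1, -0.9, -2.6]
width: 24.9
time: 9.35
position: [439.2, -180.7, 33.7]
tool_rot: [3.125, 0.005, -3.028]
force: [-0.5, -0.6, -2.7]
width: 24.8
```

```bash
python3 -m pendant '[[[0,0,0.003,0],[0,0,0.003,0],[0,0,0,0],[0,0,0,0],[0,0,0,0]]]'
```

```text
time: 9.77
position: [439.9, -180.9, 32.9]
tool_rot: [3.126, 0.006, -3.028]
force: [0.9, -0.8, -3.2]
width: 24.6
```

```bash
python3 -m pendant '[[[0,0,0.004,0],[0,0,0.004,0],[0,0,0.002,0],[0,0,0,0],[0,0,0,0]]]'
```

```text
time: 10.18
position: [440.2, -181.0, 32.8]
tool_rot: [3.124, 0.007, -3.028]
force: [1.0, -0.6, -2.8]
width: 24.7
```

```bash
python3 -m pendant '[[[0,0,0.008,0],[0,0,0.006,0],[0,0,0,0],[0,0,0,0],[0,0,0,0]]]'
```

```text
time: 10.6
position: [441.3, -181.4, 33.4]
tool_rot: [3.123, 0.009, -3.029]
force: [-0.4, 0.4, -3.6]
width: 24.8
```

```bash
python3 -m pendant '[[[0,0,0.006,0],[0,0,0.006,0],[0,0,0.006,0],[0,0,0.006,0],[0,0,0.006,0]]]'
```

```text
time: 11.02
position: [441.9, -181.6, 32.3]
tool_rot: [3.118, 0.008, -3.029]
force: [-10.4, 3.2, 37.2]
width: 24.8
```

```bash
python3 -m pendant '[[[0,0,-0.001,0],[0,0,0,0],[0,0,0,0],[0,0,0,0],[0,0,0,0]]]'
```

```text
time: 11.43
position: [442.0, -181.7, 32.5]
tool_rot: [3.118, 0.008, -3.029]
force: [-1.8, 0.6, 12.5]
width: 25.0
```

```bash
python3 -m pendant '[[[0,0,0,0],[0,0,0,0],[0,0,0,0],[0,0,0,0],[0,0,0,0]]]' -1
python3 - <<'E'
from h import *
s=robot.sense();im=robot.capture('wrist');print(s['position'],s['width'],s['force'])
cv2.imwrite('pics/w7.png',im)
E
```

```text
time: 11.85
position: [442.3, -181.5, 31.2]
tool_rot: [3.118, 0.007, -3.029]
force: [-0.2, 0.2, 0.4]
width: 83.4
[ 442.28221707 -181.51990205   31.16792976] 83.38355112250673 [-0.22353954  0.15235635  0.39328744]
```

View pics/w7.png

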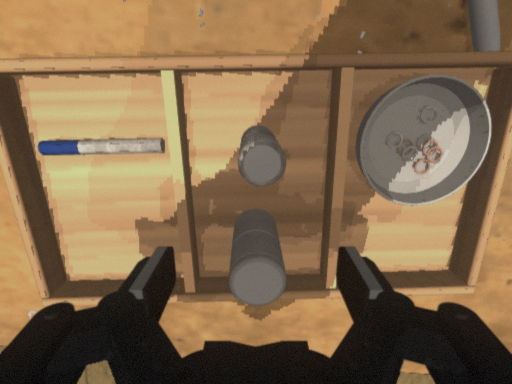

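The punch stands free between the open fingers at (257,275), and the resident punch still stands. I'll go straight up.

```bash
python3 -m pendant '[[[0,0,-0.02,0],[0,0,-0.04,0],[0,0,-0.06,0],[0,0,-0.08,0],[0,0,-0.08,0]]]' -1; python3 -m pendant '[[[0,0,-0.08,0],[0,0,-0.04,0],[0,0,0,0],[0,0,0,0],[0,0,0,0]]]'
python3 - <<'E'
from h import *
s=robot.sense();print(s['position'],s['width'])
a,b=robot.capture('wrist'),robot.capture('side')
cv2.imwrite('pics/w8.png',np.hstack([a[0:384,100:450],b[:384,140:500]]))
E
```

```text
time: 12.32
position: [436.8, -182.6, 142.3]
tool_rot: [3.111, -0.007, -3.029]
force: [0.6, -0.8, -0.4]
width: 85.2
time: 12.73
position: [440.1, -185.6, 201.9]
tool_rot: [3.117, 0.007, -3.03]
force: [0.8, -0.2, -0.7]
width: 85.5
[ 440.14686562 -185.57640304  201.86852645] 85.51269094401744
```

View pics/w8.png

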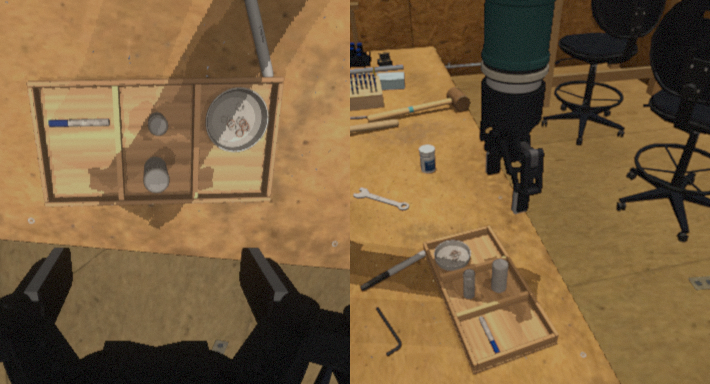

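Both punches stand upright in the middle compartment: (156,175) and (158,124) in the wrist view, (500,275) and (469,283) in the side view. The jar is where it was, and the gripper is clear.

```bash
python3 -c "
from plant import robot
print(robot.finish_job(), robot.sense()['time'])"
```

```text
the job is handed in; nothing more can be done
the job is handed in; nothing more can be done
```

The stray punch now stands upright in the middle compartment, the one that already held the other punch. It is in the +x half, about 50 mm from the other punch. I handed the job in at about 12.8 s, and it reported no verdict.

**Last checks:** the final wrist and side views show both punches standing and the jar and other items in place by eye. The gripper was open and about 170 mm above where it let go.

**What went wrong or disagreed:**
- **First grasp:** the tool had drifted about 10 mm off centre and upward when the fingers closed. I opened them again with the punch still standing, re-centred and gripped it properly.
- **Finger width:** it read about 24.5–25 mm on the 26.5 mm punch. The grip looked straight and centred, so I carried on.
- **Set-down force:** small downward steps did not register at first. The last one made contact with a brief tool force of about 37 N, well under the 120 N wrist limit, and I let it ease to about 12 N before letting go.

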